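Incubate the test cassettes

ROBOT

A 6-joint arm with a two-finger parallel gripper is mounted at the origin on a cart in front of the work surface, level with it; the furniture and walls round the work are solid. World frame = base frame: x ahead of the robot, y to its left, z up, the work surface at z = 0. Lengths are in m, angles in rad, forces in N, time in s.
With the tool pointing down it reaches from about 0.275 to 0.825 m from the base axis. Payload 4.9 kg.
Tool frame: the origin (TCP) lies midway between the tips of the shut fingers; the grasp point (between the pads) lies 19 mm behind it (grip_point_offset is the distance from the TCP to the grasp point, in m); z points along the fingers, x is the direction in which the jaws open and shut, and the axes are right-handed (so a half turn about z gives the same grasp; the last joint's range is limited). The gripper opens to 85 mm and grips with 20 to 120 N. Pads are 22 mm wide; open, the fingers measure 114 mm over their backs; the gripper's body (76 mm by 85 mm) begins 54 mm behind the grasp point. The pads swing forward as they close: fully open they stand 13 mm farther back than shut.
Start: joints at [1.19, 0.326, -0.193, 1.052, 0, 1.437], TCP at [0.134, 0.533, 0.231] pointing down, gripper open.
Joint ranges: [-2.65, 2.65], [-0.97, 1.79], [-1.3, 1.35], [-1.93, 2.1], [-1.47, 1.37], [-3.14, 3.14]. Speed limits (rad/s): [2.57, 2.57, 3.14, 3.14, 3.14, 3.14].

INTERFACE

Orientations are given as a rotation vector (axis times angle).
In Python, from cell import * gives the robot as it stands. Calls block until the motion is done:
- movep(position, orientation): joint-space move of the TCP to a pose.
- move_l(position, velocity=0.15, rot=None, until_force=None): straight line of the TCP; rot=None keeps the orientation; velocity is the mean speed in m/s. With until_force (N) it stops when the force on the tool has changed by that much, and returns True; else False.
- set_joints(angles): joint-space move.
- let_go() and grab(newtons=None): open the fingers fully, or close them until they stop; newtons is the grip in N (None keeps the last).
- sleep(seconds).
- ik(position, orientation): joint angles nearest the present ones, or None.
- get_state(): the state.
- grab_frame(name): name is "scene" or "top" or "wrist"; returns a dict with "img" (420x560x3 uint8, red, green, blue), "fx", "fy", "cx", "cy" (pixels), "cam_to_world" (4x4, takes a point from camera to world coordinates); the wrist camera has in their place "T_tool_cam" (4x4, takes a point from camera to tool coordinates, whose origin is the TCP and whose axes are the tool frame's). Camera axes: x right, y down, z forward; pixel columns grow to the right and rows downward; lengths in m; the calibration is good to about 2 mm. A picture is of the moment at which its call begins: read the wrist's pose just before it. There is no depth.
A pose or a line that the arm cannot do raises MotionError and nothing moves.
- sign_off(): hands the job in, once; it reports no verdict.
Trained networks look in the newest picture that a camera, given by its name, has taken for a name from the list of things; names that differ only in an ending like _2 or _b are one class to them, and where a whole thing is asked for, a point or a joint stands for the part that bears it (a point fixed in the world has none). Each returns a list of dicts, best first, with "score" (0 to 1); they miss things now and then, are a little off and sometimes report something else, mostly with a low value. They report only what shows in the picture. A call takes as long as a camera call.
- spot_in(camera, name): "centre" ([column, row] in pixels, amid what is visible of it).
- silhouettes(camera, name): "mask" (420x560 bool, what is visible of it) and "centre" ([column, row] in pixels, amid what is visible of it).
- tip_of(camera, name): "centre" ([column, row] in pixels: a listed point, or the origin of a listed thing).
The state is a dict: "clock": time; "q": joint angles; "joint_velocities": joint speeds; "tau": joint torques, N m; "position": TCP position; "eef_rot": TCP orientation; "contact_force": force on the tool from outside, world axes, zero at the start; "wrist_torque": the same for the moment, N m; "finger_gap": opening from 0.0 (shut) to 1.0 (fully open).
Only numpy, scipy, OpenCV 4.12 (cv2) and the standard library are available. Lean on these libraries where they do the work, as an engineer would, in place of code of your own. Each camera call takes 0.05 s, during which the arm holds its last target. There are 200 camera calls.

TASK

Incubate the white test cassettes: open the incubator's clear hood, lay every cassette flat on the metal plate side by side, window side up, shut the hood fully, and reach through the guard ring to turn the sunken temperature knob until its pointer is on the red mark. Only then start it by pressing the grey, blue and green keys right down, one at a time in that order. Leave the dropper bottles standing where they are.

Things in the scene. Friction and masses are not known exactly. Their poses are not given: they have to be found in the camera images.
- incubator: white bench incubator, fixed to the worktop, 178 mm (x) by 410 mm (y) by 75 mm high; origin at its underside, z up, x away from the operator, y to the operator's left. Its flat top (the deck) is at z = 75. On its left part a flat metal plate under a clear hood; on its right part the sunken temperature knob and, in front of it, three keys in a row
- place_1 (a point): centre of outlined place 1 (rightmost) on the plate's top, 1.5 mm above the deck; its outline is 73 mm along the incubator's x and 26 mm along y, places 44 mm apart; the plate is 128 (x) by 202 mm, its middle between places 2 and 3, flat, with a rubber lip 6 mm high round it inside the hood's walls
- place_2 (a point): centre of outlined place 2 (second from right) on the plate's top, 1.5 mm above the deck; its outline is 73 mm along the incubator's x and 26 mm along y, places 44 mm apart; the plate is 128 (x) by 202 mm, its middle between places 2 and 3, flat, with a rubber lip 6 mm high round it inside the hood's walls
- place_3 (a point): centre of outlined place 3 (third from right) on the plate's top, 1.5 mm above the deck; its outline is 73 mm along the incubator's x and 26 mm along y, places 44 mm apart; the plate is 128 (x) by 202 mm, its middle between places 2 and 3, flat, with a rubber lip 6 mm high round it inside the hood's walls
- place_4 (a point): centre of outlined place 4 (leftmost) on the plate's top, 1.5 mm above the deck; its outline is 73 mm along the incubator's x and 26 mm along y, places 44 mm apart; the plate is 128 (x) by 202 mm, its middle between places 2 and 3, flat, with a rubber lip 6 mm high round it inside the hood's walls
- hood (a joint): hinge of the clear box-shaped hood (142 mm deep, 215 mm wide, 42 mm high, walls 3 mm, 160 g) on the incubator's rear edge: 0 shut (as found), grows as it opens upward to the rear, up to 1.75 rad (standing open from about 1.5). The hinge is stiff: the hood stays where it is left and takes about 2 N at the pull to move
- hood_pull (a point): centre of the black pull on top of the hood near its front edge: a round bar 20 mm thick and 24 mm long lying along the incubator's y on a stem, its centre 30 mm above the hood's top; it may be pinched on its two flat ends, and then turns freely between the fingers as the hood swings
- hood_hinge (a point): point on the hood's hinge axis, half-way along it (the axis runs along the incubator's y); it does not move with the hood
- knob (a joint): angle of the temperature knob, 0 to 4.67 rad, grows as it is turned clockwise seen from above. The pointer stands on the red mark at 2.0; the scale marks are 0.33 rad apart. Stays where it is left (friction 0.03 N m)
- knob_grip (a point): on the knob's vertical axis at grip height, 19 mm below the deck; x axis along the pointer. Black bar 36 mm long, 10 thick, 32 high, white pointer line, top 10 mm below the deck; skirt 42 mm across, its top 41 mm below the deck. In a round well 47 mm deep; the guard ring's opening at deck level is 74 mm across: enter with fingers little open. Red mark: red dash on the deck at the rim
- key_grey (a joint): travel of the grey key: 0 up, 0.005 m fully down; sprung, 4 N pushes it home, comes back up by itself
- key_blue (a joint): travel of the blue key: 0 up, 0.005 m fully down; sprung, 4 N pushes it home, comes back up by itself
- key_green (a joint): travel of the green key: 0 up, 0.005 m fully down; sprung, 4 N pushes it home, comes back up by itself
- key_grey_top (a point): centre of the top of the grey key (left of the row), 17 x 19 mm, standing 8 mm above the deck when up; keys are 38 mm apart
- key_blue_top (a point): centre of the top of the blue key (middle of the row), 17 x 19 mm, standing 8 mm above the deck when up; keys are 38 mm apart
- key_green_top (a point): centre of the top of the green key (right of the row), 17 x 19 mm, standing 8 mm above the deck when up; keys are 38 mm apart
- cassette_1_mid (a point): centre (half-way up) of a white test cassette, a flat bar 21 mm wide (its x), 70 mm long (its y) and 4 to 5 mm thick, its centre 2.5 mm above what it lies on, 20 g, with a sample hole and a window on its upper side (its z, up); lies flat on the worktop at first. Absent (None) in some starts
- cassette_2_mid (a point): centre (half-way up) of a white test cassette, a flat bar 21 mm wide (its x), 70 mm long (its y) and 4 to 5 mm thick, its centre 2.5 mm above what it lies on, 20 g, with a sample hole and a window on its upper side (its z, up); lies flat on the worktop at first. Absent (None) in some starts
- cassette_3_mid (a point): centre (half-way up) of a white test cassette, a flat bar 21 mm wide (its x), 70 mm long (its y) and 4 to 5 mm thick, its centre 2.5 mm above what it lies on, 20 g, with a sample hole and a window on its upper side (its z, up); lies flat on the worktop at first. Absent (None) in some starts
- cassette_4_mid (a point): centre (half-way up) of a white test cassette, a flat bar 21 mm wide (its x), 70 mm long (its y) and 4 to 5 mm thick, its centre 2.5 mm above what it lies on, 20 g, with a sample hole and a window on its upper side (its z, up); lies flat on the worktop at first. Absent (None) in some starts
- bottle_black_mid (a point): centre (half-way up, on its axis; z up) of a bystander: dropper bottle with a tall black top, 22 mm across and 77 mm tall
- bottle_redcap_mid (a point): centre (half-way up, on its axis; z up) of a bystander: dropper bottle with a red cap, 25 mm across and 64 mm tall
- bottle_cream_mid (a point): centre (half-way up, on its axis; z up) of a bystander: dropper bottle with a cream cap, 26 mm across and 74 mm tall

How it is judged:
By the outcome, as a careful person would: the job done as asked, in the order asked, and still so for the second after the job is handed in, with the robot touching nothing.
Of cassette_1, cassette_2, cassette_3, cassette_4 only 2 to 4 are there at a start; the rules pass over those that are not, and their reading is None.
At some moment in a run one of cassette_1, cassette_2, cassette_3, cassette_4 may be knocked a few centimetres aside while the robot is not near it.
It also fails if it takes over 210 s, if anything falls off the work surface, if the arm or the gripper's body presses on something with over 40 N, if the wrist force passes 120 N, or if a joint passes its speed limit or range.

## Working session

There is one attempt and no reset: what is moved stays moved. The work goes in short steps, each a Python script; the robot and the scene stay as the last script left them, time stands still between calls to the robot, and variables do not carry over. Pictures are saved under pics/ and viewed, about 12 in all and at most 16, crops included, and the job is handed in when it is done.

```bash
ls; mkdir -p pics; python3 - <<'E'
from cell import *
import cv2, numpy as np
a=grab_frame("scene"); b=grab_frame("top")
for n,f in(("scene",a),("top",b)):
    cv2.imwrite(f"pics/{n}0.png",f["img"][:,:,::-1]); print(n,f["fx"],f["cx"],f["cy"],np.round(f["cam_to_world"],3).tolist())
for c in("top","scene"):
  for n in["place_1","place_2","place_3","place_4","hood_pull","hood_hinge","knob_grip","key_grey_top","key_blue_top","key_green_top","cassette_1_mid","bottle_black_mid","bottle_redcap_mid","bottle_cream_mid","incubator"]:
    print(c,n,[(np.round(d["centre"],1).tolist(),round(float(d["score"]),2)) for d in tip_of(c,n)][:6])
w=grab_frame("wrist");print(np.round(w["T_tool_cam"],4).tolist(),w["fx"],w["cx"],w["cy"])
s=get_state();print(s)
E
```

```text
pics
scene 459.3679497342465 286.7903368809544 209.3360066233891 [[0.804, -0.237, 0.545, -0.17], [-0.594, -0.36, 0.72, -0.788], [0.026, -0.902, -0.43, 0.63], [0.0, 0.0, 0.0, 1.0]]
top 542.1276945649698 283.34325602871905 217.40689619435184 [[-0.0, -0.999, 0.046, 0.434], [-1.0, 0.002, 0.023, 0.078], [-0.023, -0.046, -0.999, 1.453], [0.0, 0.0, 0.0, 1.0]]
top place_1 []
top place_2 []
top place_3 []
top place_4 []
top hood_pull [([342.0, 222.2], 0.58)]
top hood_hinge []
top knob_grip [([415.8, 200.2], 0.51)]
top key_grey_top [([407.4, 238.2], 0.62)]
top key_blue_top []
top key_green_top [([434.7, 238.1], 0.44)]
top cassette_1_mid [([232.1, 247.5], 0.46), ([416.9, 237.2], 0.23)]
top bottle_black_mid [([151.0, 244.5], 0.46)]
top bottle_redcap_mid [([158.3, 185.1], 0.39), ([417.5, 199.4], 0.27)]
top bottle_cream_mid [([149.1, 210.5], 0.7)]
top incubator [([379.9, 212.8], 0.85)]
scene place_1 [([342.7, 245.2], 0.97), ([317.9, 230.4], 0.88), ([309.3, 222.4], 0.69)]
scene place_2 [([342.7, 245.2], 0.97), ([317.9, 230.4], 0.88), ([309.3, 222.4], 0.69)]
scene place_3 [([342.7, 245.2], 0.97), ([
[... 962 characters left out ...]
1999869
{'clock': 1.65, 'q': array([ 1.18978986e+00,  3.26255973e-01, -1.92612476e-01,  1.05199556e+00,
        1.02754418e-05,  1.43663424e+00]), 'joint_velocities': array([ 2.15319298e-03,  3.06194443e-06,  2.10417252e-03, -1.81013316e-04,
        1.05504911e-03, -9.90880405e-04]), 'tau': array([ 9.23961088e-04, -4.43317759e+01,  2.62760389e+01,  1.10362074e-03,
       -2.75280800e-04, -1.31301059e-05]), 'position': array([0.13435859, 0.53334496, 0.23124558]), 'eef_rot': array([ 2.47800302e+00,  1.93104817e+00, -9.99749053e-05]), 'contact_force': array([ 0.55682649, -0.54421515,  0.37924107]), 'wrist_torque': array([ 0.0106108 , -0.01789154, -0.00773754]), 'finger_gap': 0.9982426191681093}
```

```bash
python3 - <<'E'
import cv2
t=cv2.imread("pics/top0.png")[140:300,90:490]; cv2.imwrite("pics/topc.png",cv2.resize(t,(800,320),interpolation=cv2.INTER_CUBIC))
E
```

```text
(no output)
```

View pics/topc.png

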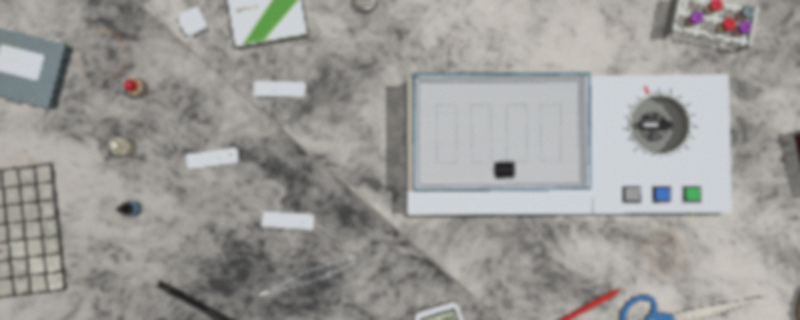

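View pics/scene0.png

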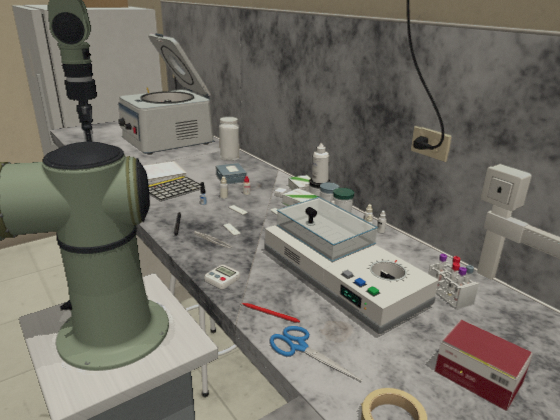

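The top view shows three cassettes, at about px (229,184), (196,219) and (234,250). The incubator is roughly square to the world, with the pull at (342,225) and the knob at (417,202). Next I'll measure positions and look closer.

```bash
cat > h.py <<'E'
from cell import *
import cv2, numpy as np
from scipy.spatial.transform import Rotation as R
def down(a):  # tool pointing down, jaw axis at angle a from world x
    c,s=np.cos(a),np.sin(a)
    return R.from_matrix(np.array([[c,s,0],[s,-c,0],[0,0,-1]])).as_rotvec()
def cam(name):
    s=get_state(); f=grab_frame(name)
    if name=="wrist":
        T=np.eye(4);T[:3,:3]=R.from_rotvec(s["eef_rot"]).as_matrix();T[:3,3]=s["position"]
        f["cam_to_world"]=T@f["T_tool_cam"]
    return f
def px2w(f,p,z):
    T=np.asarray(f["cam_to_world"]);d=T[:3,:3]@np.array([(p[0]-f["cx"])/f["fx"],(p[1]-f["cy"])/f["fy"],1])
    o=T[:3,3];return o+d*(z-o[2])/d[2]
def w2px(f,p):
    q=np.linalg.inv(f["cam_to_world"])@np.append(p,1);return np.array([f["cx"]+f["fx"]*q[0]/q[2],f["cy"]+f["fy"]*q[1]/q[2]])
def save(f,n): cv2.imwrite(f"pics/{n}.png",f["img"][:,:,::-1])
E
python3 - <<'E'
from h import *
f=cam("top")
c=lambda u,v:(90+u/2,140+v/2)
for n,p,z in[("c1",c(279,89),.0025),("c2",c(212,158),.0025),("c3",c(288,220),.0025),("deckFL",c(407,213),.075),("deckFR",c(730,213),.075),("deckRR",c(729,75),.075),("pull",c(504,169),.147),("knob",c(656,124),.06),("grey",c(632,194),.083),("green",c(692,194),.083),("red",c(646,90),.075),("hoodRL",c(413,73),.117),("hoodRR",c(590,73),.117)]:
    print(n,np.round(px2w(f,p,z),4))
for d in silhouettes("top","cassette_1_mid"): print(d["score"],d["centre"],d["mask"].sum())
E
```

```text
c1 [0.5901 0.2563 0.0025]
c2 [0.4973 0.3462 0.0025]
c3 [0.414  0.2435 0.0025]
deckFL [0.4239 0.0839 0.075 ]
deckFR [ 0.4237 -0.3231  0.075 ]
deckRR [ 0.5985 -0.3245  0.075 ]
pull [ 0.4772 -0.0331  0.147 ]
knob [ 0.5375 -0.2351  0.06  ]
grey [ 0.4477 -0.1989  0.083 ]
green [ 0.4476 -0.2738  0.083 ]
red [ 0.5797 -0.2196  0.075 ]
hoodRL [0.5972 0.0761 0.117 ]
hoodRR [ 0.5965 -0.1421  0.117 ]
0.45 [233.5, 250.1] 201
```

```bash
python3 - <<'E'
from h import *
movep([0.45,-0.13,0.30],down(np.pi/2))
f=cam("wrist");save(f,"w1");print(get_state()["q"])
Z=dict(hood_pull=.147,knob_grip=.056,key_grey_top=.083,key_blue_top=.083,key_green_top=.083,place_1=.0765,hood_hinge=.075)
for n,z in Z.items():
    print(n,[(np.round(d["centre"],1).tolist(),round(float(d["score"]),2),np.round(px2w(f,d["centre"],z)[:2],4).tolist()) for d in tip_of("wrist",n)][:5])
E
```

```text
[-4.37763709e-01  1.34027783e-01 -2.65712455e-01  1.17119209e+00
  1.39400124e-04 -4.38962151e-01]
hood_pull [([372.5, 214.9], 0.89, [0.4763, -0.0252])]
knob_grip [([194.9, 236.2], 0.8, [0.5375, -0.2351])]
key_grey_top [([217.9, 175.4], 0.76, [0.4473, -0.1942])]
key_blue_top [([185.0, 175.5], 0.72, [0.4474, -0.234])]
key_green_top [([151.3, 175.0], 0.48, [0.4468, -0.2746])]
place_1 []
hood_hinge []
```

View pics/w1.png

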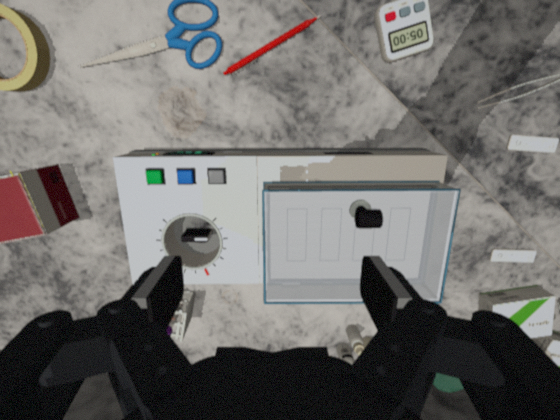

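The wrist view shows the pull at about (370,217), the knob bar at (195,237) with its white pointer end to the right (+y), the red mark at (207,271), and the keys at (155/186/217,176). Now a close look over the pull.

```bash
python3 - <<'E'
from h import *
movep([0.477,-0.031,0.24],down(np.pi/2))
f=cam("wrist");save(f,"w2")
print(get_state()["position"],w2px(f,[.477,-.031,.147]))
for d in silhouettes("wrist","hood_pull")[:2]:
    ys,xs=np.nonzero(d["mask"]);print(d["score"],d["centre"],xs.min(),xs.max(),ys.min(),ys.max())
for d in tip_of("wrist","hood_pull")[:2]:print(d,px2w(f,d["centre"],.147))
E
```

```text
[ 0.47735168 -0.03132051  0.24040991] [271.05886749 207.90148085]
0.58 [272.9, 230.8] 148 394 166 316
{'centre': [273.5, 210.0], 'score': 0.8} [ 0.47879275 -0.02900363  0.147     ]
```

View pics/w2.png

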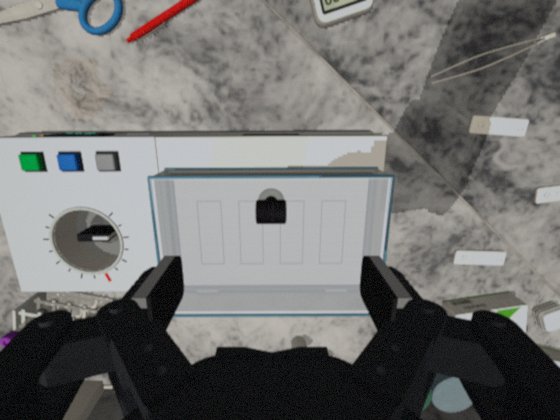

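```bash
python3 - <<'E'
from h import *
f=cam("top")
for p in[(0,0),(280,0),(280,60),(280,100),(400,60),(400,100)]: print(p,np.round(px2w(f,p,0),3))
cv2.imwrite("pics/top1.png",f["img"][:230,:,::-1])
E
```

```text
(0, 0) [1.105 0.896 0.   ]
(280, 0) [1.097 0.12  0.   ]
(280, 60) [0.93 0.12 0.  ]
(280, 100) [0.82 0.12 0.  ]
(400, 60) [ 0.927 -0.205  0.   ]
(400, 100) [ 0.818 -0.204  0.   ]
```

View pics/top1.png

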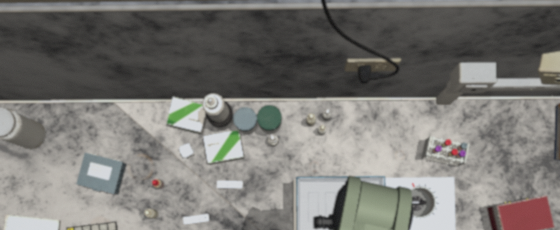

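The wall is at about x = 0.82, so there's room to swing the hood back. Opening it now.

```bash
cat >> h.py <<'E'
H=np.array([.598,.077]); P0=np.array([.478,.147]); PY=-.0305; DZ=.017
def pull_at(th):
    v=P0-H; c,s=np.cos(th),np.sin(th)   # opening: front goes up and to the rear
    return H+np.array([c*v[0]+s*v[1], -s*v[0]+c*v[1]])
def swing(t0,t1,n=16):
    rest=get_state()["contact_force"]
    for t in np.linspace(t0,t1,n+1)[1:]:
        p=pull_at(t); move_l([p[0],PY,p[1]-DZ],.12)
        s=get_state(); F=s["contact_force"]-rest; print(round(t,2),np.round(F,1),round(s["finger_gap"],3))
        if np.linalg.norm(F)>30: print("STOP");return t
    return t1
E
python3 - <<'E'
from h import *
move_l([P0[0],PY,P0[1]-DZ],.15); print(get_state()["contact_force"])
grab(40); s=get_state();print(s["contact_force"],s["finger_gap"])
swing(0,.6,6)
E
```

```text
[-0.08408783 -0.09447598  0.02464947]
[-1.00950185 -2.17045117  3.53479011] 0.2733502417375923
0.1 [-0.5 -2.4 -3.7] 0.276
0.2 [-0.1 -3.4 -4.3] 0.274
0.3 [-0.3 -2.9 -4.1] 0.274
0.4 [-0.3 -3.1 -3.9] 0.278
0.5 [-1.2 -3.5 -3.6] 0.277
0.6 [-0.5 -3.4 -5. ] 0.277
```

Works well; continuing to 1.62 rad.

```bash
python3 - <<'E'
from h import *
t=swing(.6,1.62,10)
let_go(); p=pull_at(1.62); print(get_state()["position"])
move_l([p[0],PY,.36],.2)
movep([.43,.06,.36],down(np.pi/2))
f=cam("wrist");save(f,"w3")
for n,z in dict(place_1=.0765,cassette_1_mid=.0025).items():
    print(n,[(np.round(d["centre"],1).tolist(),round(float(d["score"]),2),np.round(px2w(f,d["centre"],z)[:2],4).tolist()) for d in tip_of("wrist",n)])
E
```

```text
0.7 [ 1.5  0.  -0.5] 0.272
0.8 [ 1.4  0.9 -1. ] 0.275
0.91 [ 0.7  1.7 -2. ] 0.271
1.01 [ 1.3  1.4 -2.1] 0.27
1.11 [ 0.   2.7 -2.2] 0.276
1.21 [ 0.5  4.  -0.8] 0.27
1.31 [0.2 5.5 0.1] 0.277
1.42 [2.  6.4 1.7] 0.274
1.52 [2.8 7.6 4.4] 0.276
1.62 [3.5 9.7 4.8] 0.272
[ 0.67376574 -0.03059211  0.17637727]
place_1 [([167.6, 232.6], 0.92, [0.5288, -0.0979]), ([254.8, 230.4], 0.9, [0.5254, 0.0344]), ([225.9, 231.6], 0.84, [0.5273, -0.0094])]
cassette_1_mid [([384.8, 147.7], 0.62, [0.4095, 0.2454]), ([151.9, 211.0], 0.58, [0.518, -0.1487])]
```

View pics/w3.png

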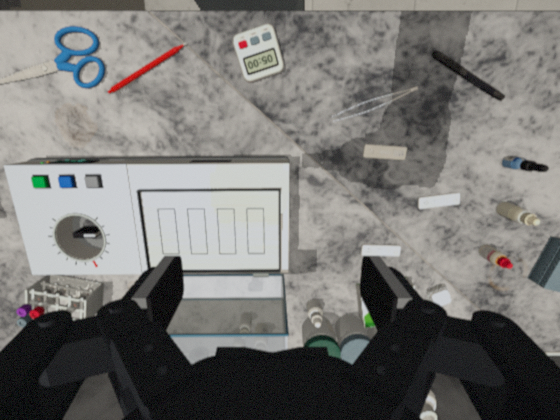

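The hood stands open and there are three cassettes, at px (381,251), (439,201) and (384,152). The outlined places are at y ≈ -0.0975, -0.0535, -0.0095 and 0.0345, with x ≈ 0.527. I'll grip each cassette by its ends, because opening the jaws across its width would hit the neighbouring cassette or the rubber lip. First a close look at one cassette.

```bash
cat >> h.py <<'E'
def look(xy,z=.15,a=np.pi/2,n=None,zc=.004):
    movep([xy[0],xy[1],z],down(a)); f=cam("wrist")
    if n: save(f,n)
    g=cv2.cvtColor(f["img"],cv2.COLOR_RGB2HSV); out=[]
    for d in silhouettes("wrist","cassette_1_mid"):
        m=d["mask"].astype(np.uint8)
        c=max(cv2.findContours(m,0,1)[0],key=cv2.contourArea)
        pts=np.array([px2w(f,p,zc)[:2] for p in c[:,0]],np.float32)
        r=cv2.minAreaRect(pts*1000); b=cv2.boxPoints(r)
        e=max(b[1]-b[0],b[2]-b[1],key=np.linalg.norm); ang=np.arctan2(e[1],e[0])%np.pi
        out.append((np.array(r[0])/1000,ang,sorted(r[1]),float(d["score"])))
        print(np.round(r[0],1),round(float(ang),3),np.round(sorted(r[1]),1),round(float(d["score"]),2))
    return out
E
python3 - <<'E'
from h import *
look((.412,.2445),n="w4")
E
```

```text
[414.5 245.8] 1.508 [22.5 69.5] 0.95
```

View pics/w4.png

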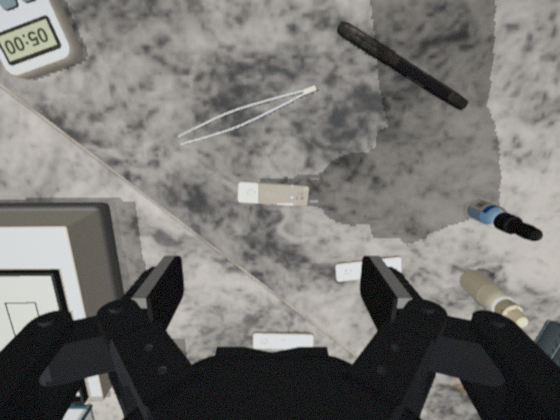

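The mask gives 22.5 × 69.5 mm, which fits a cassette, centred at px (273,194). Picking it up.

```bash
cat >> h.py <<'E'
def pick(c,ang):
    a=ang if ang>0 else ang+np.pi
    movep([c[0],c[1],.06],down(a))
    hit=move_l([c[0],c[1],-.0065],.06,until_force=8)
    grab(25); s=get_state(); print("grip",hit,np.round(s["position"],4),round(s["finger_gap"],3),np.round(s["contact_force"],1))
    move_l([c[0],c[1],.20],.2); s=get_state(); print("lifted gap",round(s["finger_gap"],3))
def place(y,x=.527,a=0.0):
    movep([x,y,.22],down(a)); move_l([x,y,.10],.15)
    hit=move_l([x,y,.0702],.04,until_force=6); s=get_state(); print("place",hit,np.round(s["position"],4),round(s["finger_gap"],3))
    let_go(); move_l([x,y,.22],.2)
E
python3 - <<'E'
from h import *
pick((.4145,.2458),1.508)
f=cam("wrist");save(f,"w5")
E
```

```text
grip False [ 0.4148  0.246  -0.0058] 0.803 [-0.1 -0.3  4.7]
lifted gap 0.805
```

View pics/w5.png

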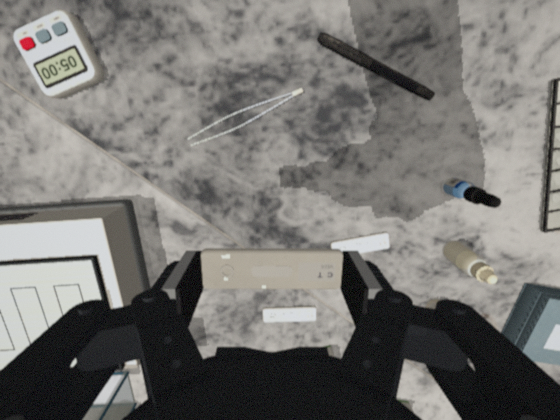

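```bash
sed -i 's/\.0702/.0712/; s/-\.0065\]/-.0058]/' h.py; python3 - <<'E'
from h import *
for x,y,a in((.45,-.03,np.pi/2),(.527,.06,0)):
  movep([x,y,.24],down(a)); f=cam("wrist")
  print([(np.round(d["centre"],1).tolist(),round(float(d["score"]),2),np.round(px2w(f,d["centre"],.0765)[:2],4).tolist()) for d in tip_of("wrist","place_1")])
E
```

```text
[([250.7, 258.1], 0.81, [0.5298, -0.0524]), ([330.9, 254.5], 0.71, [0.5255, 0.0368]), ([211.0, 257.1], 0.63, [0.5286, -0.0966]), ([108.2, 189.8], 0.15, [0.4515, -0.1992])]
[([270.4, 316.1], 0.96, [0.5259, -0.0958]), ([270.7, 211.7], 0.83, [0.5263, 0.0345]), ([269.7, 250.5], 0.79, [0.5252, -0.0107]), ([270.4, 283.8], 0.68, [0.5259, -0.0524])]
```

```bash
python3 - <<'E'
from h import *
place(-.053,.5265)
movep([.527,.06,.24],down(0)); f=cam("wrist");save(f,"w6")
print([(np.round(d["centre"],1).tolist(),round(float(d["score"]),2),np.round(px2w(f,d["centre"],.08)[:2],4).tolist()) for d in tip_of("wrist","cassette_1_mid")])
look((.50,.335))
E
```

```text
place True [ 0.5258 -0.0529  0.0708] 0.803
[([271.6, 280.3], 0.92, [0.5265, -0.0447])]
[545.8  74.2] 2.887 [ 38.8 192.3] 0.3
```

View pics/w6.png

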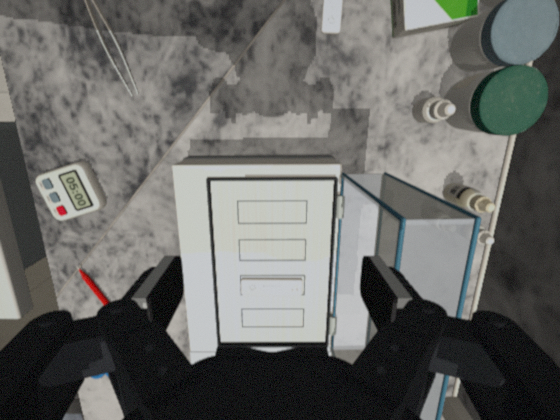

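The first cassette lies in place 2, at px (272,285). The network missed the second one, so I'll look from higher up.

```bash
python3 - <<'E'
from h import *
look((.50,.335),.15)
look((.46,.30),.24,n="w7")
E
```

```text
(no output)
```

View pics/w7.png

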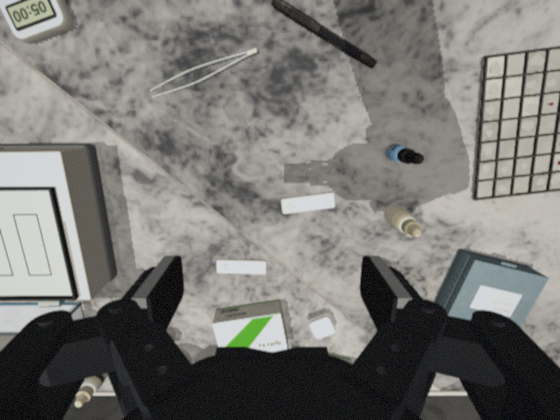

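Both cassettes are there, at px (308,204) and (241,267); the network just missed them. I'll use a brightness component near the expected pixel, checked against 21 × 70 mm.

```bash
cat >> h.py <<'E'
def look2(xy,z=.15,a=np.pi/2,n=None,zc=.005):
    movep([xy[0],xy[1],z],down(a)); f=cam("wrist")
    if n: save(f,n)
    v=f["img"].min(2)
    for thr in(235,225,215,205,195,185,175,165):
        k,lab,st,ce=cv2.connectedComponentsWithStats((v>thr).astype(np.uint8))
        for i in range(1,k):
            if st[i,4]<300: continue
            ys,xs=np.nonzero(lab==i)
            r=cv2.minAreaRect(np.array([px2w(f,p,zc)[:2]*1000 for p in zip(xs,ys)],np.float32))
            if 63<max(r[1])<76 and 17<min(r[1])<26 and np.hypot(r[0][0]-xy[0]*1000,r[0][1]-xy[1]*1000)<60:
                b=cv2.boxPoints(r);e=max(b[1]-b[0],b[2]-b[1],key=np.linalg.norm)
                ang=np.arctan2(e[1],e[0])%np.pi
                print("thr",thr,np.round(r[0],1),round(float(ang),3),np.round(sorted(r[1]),1)); return np.array(r[0])/1000,ang
    print("none")
E
python3 - <<'E'
from h import *
f=cam("wrist")
for p in((308,204),(241,267)): print(np.round(px2w(f,p,.005),4), f["img"][p[1],p[0]])
c=px2w(f,(308,204),.005)[:2]
r=look2(c)
if r: look2(r[0],.13)
E
```

```text
[0.4978 0.3473 0.005 ] [215 218 221]
[0.5889 0.2574 0.005 ] [215 218 221]
none
```

```bash
python3 - <<'E'
from h import *
f=cam("wrist");save(f,"w8"); p=w2px(f,[.4978,.3473,.005]).astype(int);print(p)
im=f["img"].astype(int); print(im.min(2)[p[1]-30:p[1]+31:4, p[0]-56:p[0]+57:4])
E
```

```text
[271 192]
[[143 119 118 132 153 148 149 155 163 164 164 163 156 154 160 175 172 166
  163 171 164 171 173 172 173 165 162 167 160]
 [138 137 142 147 154 158 158 166 166 165 164 158 156 163 171 181 180 174
  166 168 161 163 163 165 167 150 150 160 151]
 [132 137 149 147 147 151 156 165 169 164 160 151 148 154 164 175 181 180
  175 165 157 154 154 160 161 158 145 130 119]
 [139 139 145 147 151 148 150 157 160 157 153 142 150 154 162 166 171 180
  178 170 167 144 152 150 149 143 126  90 108]
 [146 148 153 151 144 145 139 146 159 160 160 146 142 129 152 160 149 143
  144 158 132 119 123 119 125 122 118 113  92]
 [141 152 156 149 142 146 143 150 153 153 151 148 107 108 106 116 130 140
  154 172 175 177 178 144 119 120 111 118 114]
 [131 144 140 138 138 140 136 140 161 179 196 167 156 162 161 159 159 162
  162 171 173 173 177 162 122 123 110 110 123]
 [ 99 102 111 110 107 111 220 219 218 214 214 174 164 162 162 161 162 165
  166 167 167 166 157 161 108 107 110 114 116]
 [ 97  99  94 102  99  86 216 217 213 217 215 181 165 168 169 165 166 164
  166 166 160 164 162 161  97  96  99 107  96]
 [124 116  88  96 105  81 211 215 212 210 215 194 159 164 163 161 164 162
  163 172 166 163 158 145  82  93 101  91  82]
 [120 111 112 105  92  90 193 214 213 214 213 206 161 161 162 158 148 134
  123 114  88  75  62  59  86 109  98  72  83]
 [115 123 135 133 118 113 134 210 198 183 164 157 159 162 162 166 161 145
  143 134 121 120 130 124 107 134  83  77 100]
 [141 140 147 143 133 133 128  99 101 131 139 135 155 157 162 159 152 148
  142 131 131 134 141 150 153 150 144  95  96]
 [151 140 129 147 129 128 142 137 131 148 156 158 164 160 152 150 136 124
  146 136 148 141 141 160 158 156 149 146  99]
 [152 153 144 146 138 138 145 138 153 156 154 162 163 153 154 148 133 135
  148 138 145 143 148 156 151 165 165 153 155]
 [161 157 157 150 151 155 157 160 161 159 158 162 156 145 148 150 153 150
  133 128 145 149 154 156 149 159 162 158 164]]
```

The arm's shadow splits the cassette at close range, so I'll measure from the higher, shadow-free view.

```bash
python3 - <<'E'
from h import *
sc=look2((.46,.30),.24)
for dx,dy in((0,.05),(.10,-.04),(.05,.03)):
    sc=look2((.46+dx,.30+dy),.24)
E
```

```text
none
thr 205 [498.5 347.9] 1.703 [18.1 67.7]
thr 205 [591.8 257.6] 1.54 [18.  67.3]
thr 205 [498.6 347.6] 1.716 [18.  66.9]
```

```bash
python3 - <<'E'
from h import *
r=look2((.50,.345),.24)
pick((.4985,.3478),1.71)
place(-.0095,.5265)
r=look2((.56,.26),.24)
E
```

```text
none
grip False [ 0.4989  0.348  -0.0049] 0.802 [-0.8 -0.9  6.1]
lifted gap 0.8
place True [ 0.5259 -0.0094  0.0716] 0.799
thr 205 [592.2 257.7] 1.544 [17.9 66.4]
```

```bash
python3 - <<'E'
from h import *
pick((.592,.2577),1.543)
place(.0345,.5265)
movep([.527,.06,.24],down(0)); f=cam("wrist");save(f,"w9")
print(get_state()["clock"])
for n in("scene","top"):
    g=cam(n); save(g,n+"9")
a=f["img"][140:360,160:360]; cv2.imwrite("pics/w9c.png",cv2.resize(a,(600,660),interpolation=cv2.INTER_CUBIC)[:600,:,::-1])
E
```

```text
grip False [ 0.5924  0.2578 -0.0048] 0.802 [-2.7  0.1  6.4]
lifted gap 0.803
place True [0.5259 0.0345 0.0717] 0.804
47.15
```

View pics/w9c.png

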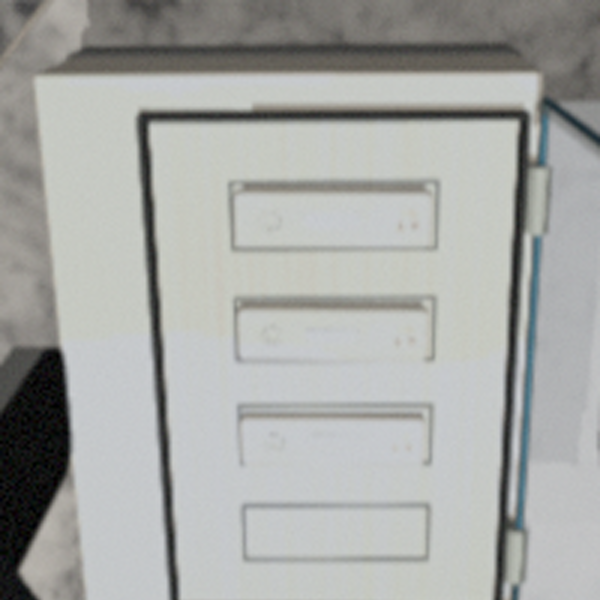

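All three cassettes lie flat and window side up inside outlines 2–4; place 1 is empty. Shutting the hood.

```bash
python3 - <<'E'
from h import *
p=pull_at(1.62); movep([p[0],PY,.30],down(np.pi/2))
print(move_l([p[0],PY,p[1]-DZ],.15,until_force=8)); grab(40); s=get_state();print(s["finger_gap"],s["contact_force"])
t=swing(1.62,0,16)
print("press",move_l([P0[0],PY,P0[1]-DZ-.006],.03,until_force=12)); s=get_state();print(s["position"],s["contact_force"])
let_go(); move_l([P0[0],PY,.24],.2)
f=cam("wrist");save(f,"w10");d=tip_of("wrist","hood_pull");print([(x["centre"],x["score"]) for x in d],w2px(f,[.478,PY,.147]))
E
```

```text
False
0.2747606322175583 [0.68828524 2.88254119 1.65673207]
1.52 [ 1.   1.9 -1.4] 0.271
1.42 [1.7 2.1 0.9] 0.27
1.32 [1.2 2.  0.2] 0.274
1.22 [0.2 2.2 1.8] 0.269
1.11 [0.9 2.3 3. ] 0.277
1.01 [-0.2  2.5  3.6] 0.269
0.91 [-0.3  2.4  4.5] 0.272
0.81 [-2.2  1.6  6. ] 0.273
0.71 [-2.   1.3  5.4] 0.273
0.61 [-3.9  2.1  6.6] 0.277
0.51 [-3.3  1.2  6.1] 0.274
0.4 [-4.6  0.9  4.5] 0.268
0.3 [-3.4 -1.4  3.1] 0.276
0.2 [-4.1 -2.5  1.4] 0.273
0.1 [-3.8 -2.7  1. ] 0.271
0.0 [-3.1 -5.1  0.7] 0.274
press True
[ 0.4765503  -0.03117592  0.12691228] [-0.0516641  -0.39352874  0.516919  ]
[([274.3, 210.5], 0.84)] [271.59888256 209.31350496]
```

View pics/w10.png

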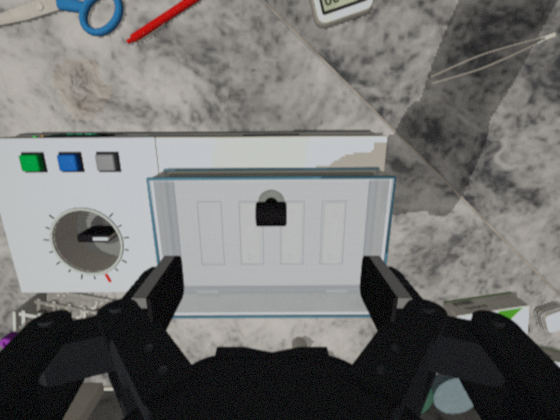

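The hood looks shut and the press met a stop. Before the knob I need a part-open gripper, so I'll check what the interface exports.

```bash
python3 - <<'E'
from h import *
movep([.49,-.235,.20],down(np.pi/2)); f=cam("wrist"); save(f,"w11")
for n,z in dict(knob_grip=.056,key_grey_top=.083,key_blue_top=.083,key_green_top=.083).items():
    print(n,[(np.round(d["centre"],1).tolist(),round(float(d["score"]),2),np.round(px2w(f,d["centre"],z)[:2],4).tolist()) for d in tip_of("wrist",n)][:3])
u,v=w2px(f,[.5375,-.2351,.065]).astype(int);print(u,v)
k=f["img"][v-60:v+60,u-70:u+70]; cv2.imwrite("pics/knob.png",cv2.resize(k,(700,600),interpolation=cv2.INTER_CUBIC)[:,:,::-1])
E
```

```text
knob_grip [([269.2, 237.5], 0.62, [0.5371, -0.2362])]
key_grey_top [([315.1, 154.1], 0.67, [0.4491, -0.1966])]
key_blue_top [([273.7, 153.6], 0.96, [0.4487, -0.232])]
key_green_top [([227.2, 154.4], 0.88, [0.4493, -0.2717]), ([315.4, 153.2], 0.25, [0.4484, -0.1964])]
270 241
```

View pics/knob.png

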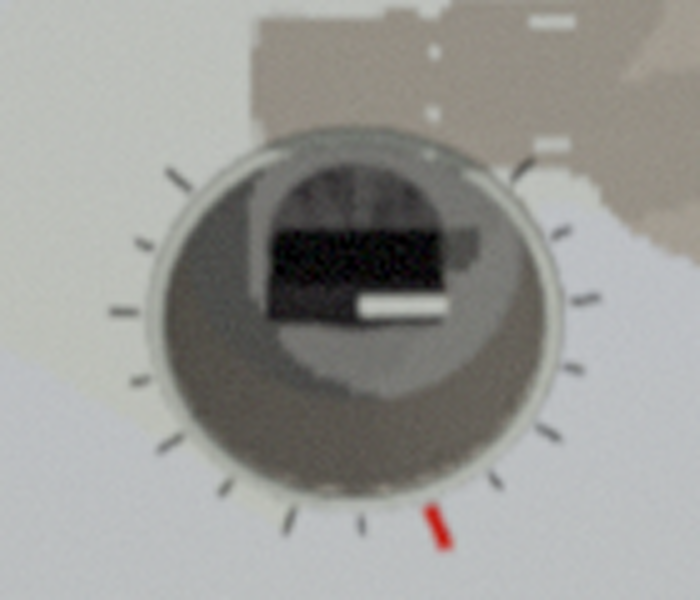

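The knob bar lies along +y: its white pointer points right (line from (358,308) to (447,304) in the crop), and the red dash is at (438,527), six marks further clockwise. I'll compute the angles and axis.

```bash
python3 - <<'E'
from h import *
f=cam("wrist"); P=lambda u,v,z:px2w(f,(200+u/5,181+v/5),z)[:2]
L,Rr,T,B=P(147,312,.075),P(565,312,.075),P(355,126,.075),P(355,505,.075)
print("ring",L,Rr,T,B); c=np.array([(T[0]+B[0])/2,(L[1]+Rr[1])/2]);print("c",c,Rr[1]-L[1],B[0]-T[0])
r=P(438,527,.075)-c;r1=P(448,549,.075)-P(430,506,.075); print("red",np.arctan2(r[1],r[0]),np.arctan2(r1[1],r1[0]))
a,b=P(358,308,.065),P(447,304,.065); d=b-a; print("ptr",a,b,np.arctan2(d[1],d[0]),np.linalg.norm(d))
m=P(525,170,.075)-c; print("zero mark",np.arctan2(m[1],m[0]))
e0,e1=P(270,306,.065),P(447,304,.065);print("bar mid",(e0+e1)/2)
E
```

```text
ring [ 0.53650961 -0.27424635] [ 0.53637996 -0.19371201] [ 0.49901589 -0.23420929] [ 0.57842849 -0.23412575]
c [ 0.53872219 -0.23397918] 0.08053434773673074 0.07941259553882168
red 0.35544997882801205 0.3685227560546943
ptr [ 0.53999397 -0.23358427] [ 0.53910062 -0.21582623] 1.6210607949509772 0.017780501633633573
zero mark 2.3490161136036356
bar mid [ 0.53934513 -0.23348951]
```

```bash
cat >> h.py <<'E'
K=np.array([.539,-.234])
def crank(th,u=2.,v=16.,z=.045):  # th = pointer direction in world; fingers shut, beside the bar
    p=np.array([np.cos(th),np.sin(th)]); n=np.array([-p[1],p[0]])
    c=K+(u*p+v*n)/1000; return [c[0],c[1],z],down(th)
E
python3 - <<'E'
from h import *
T0=1.59
grab(20); print(get_state()["finger_gap"])
p,r=crank(T0,v=18.5,z=.12); movep(p,r)
hit=move_l(crank(T0,v=18.5)[0],.04,until_force=5); s=get_state();print(hit,s["position"],s["contact_force"])
if not hit:
    for th in np.arange(T0,.62,-.1):
        p,r=crank(th,v=16.0); move_l(p,.01,r); s=get_state(); print(round(th,2),np.round(s["contact_force"],1))
        if np.linalg.norm(s["contact_force"])>20: break
f=cam("wrist");save(f,"w12")
u,v=w2px(f,[K[0],K[1],.065]).astype(int);print(u,v)
k=f["img"][max(v-60,0):v+60,u-70:u+70]; cv2.imwrite("pics/knob2.png",cv2.resize(k,None,fx=5,fy=5,interpolation=cv2.INTER_CUBIC)[:600,:,::-1])
E
```

```text
-0.0015318573685422492
False [ 0.5206319  -0.23245385  0.04522643] [-1.05429899  0.42647757 -0.91666998]
1.59 [-5.1 -0.9  4.2]
1.49 [-4.3 -0.4  3.2]
1.39 [-4.7 -0.3  2. ]
1.29 [-4.6  0.7  2.2]
1.19 [-5.1  0.2  2. ]
1.09 [-5.  -0.4  0.5]
0.99 [-4.   0.1 -0.5]
0.89 [-4.6  1.1 -0.1]
0.79 [-4.3  2.9 -1.6]
0.69 [-3.4  2.1 -1.9]
266 310
```

```bash
cat >> h.py <<'E'
def pointer(f):
    # bright pixels inside the bar's circle, backprojected to the bar's top
    yy,xx=np.mgrid[0:420,0:560]; W=np.array([[*px2w(f,p,.065)[:2]] for p in [(0,0),(559,0),(0,419),(559,419)]])
    H_,_=cv2.findHomography(np.array([(0,0),(559,0),(0,419),(559,419)],float),W)
    w=cv2.perspectiveTransform(np.stack([xx,yy],-1).reshape(1,-1,2).astype(float),H_).reshape(420,560,2)
    m=(np.hypot(*(w-K).transpose(2,0,1))<.0195)&(f["img"].min(2)>165)
    k,lab,st,ce=cv2.connectedComponentsWithStats(m.astype(np.uint8))
    for i in np.argsort(-st[1:,4])[:3]+1:
        q=w[lab==i]
        if len(q)<8: continue
        c=q.mean(0); e=np.linalg.svd(q-c,full_matrices=False)[2][0]; e*=np.sign(e@(c-K))
        print(len(q),"mid",np.round(c,4),"line angle",round(np.arctan2(e[1],e[0]),3),"centre angle",round(np.arctan2(*(c-K)[::-1]),3))
def knoblook(n):
    s=get_state(); p=s["position"]; move_l([p[0],p[1],.13],.08)
    movep([.49,-.235,.20],down(np.pi/2)); f=cam("wrist"); save(f,n); pointer(f); return f
E
python3 - <<'E'
from h import *
th=.69
for th in(.59,.49,.44):
    p,r=crank(th,v=16.0); move_l(p,.01,r)
print(get_state()["contact_force"])
p,r=crank(th,v=18.5); move_l(p,.01,r)
f=knoblook("w13")
g=dict(f);g["img"]=cv2.imread("pics/w11.png")[:,:,::-1];print("old");pointer(g)
E
```

```text
[-1.16224621  3.54302955 -2.0763336 ]
old
32 mid [ 0.5377 -0.226 ] line angle 1.569 centre angle 1.732
```

```bash
python3 - <<'E'
import cv2
k=cv2.imread("pics/w13.png")[181:301,200:340]; cv2.imwrite("pics/knob3.png",cv2.resize(k,(700,600),interpolation=cv2.INTER_CUBIC))
E
```

```text
(no output)
```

View pics/knob3.png

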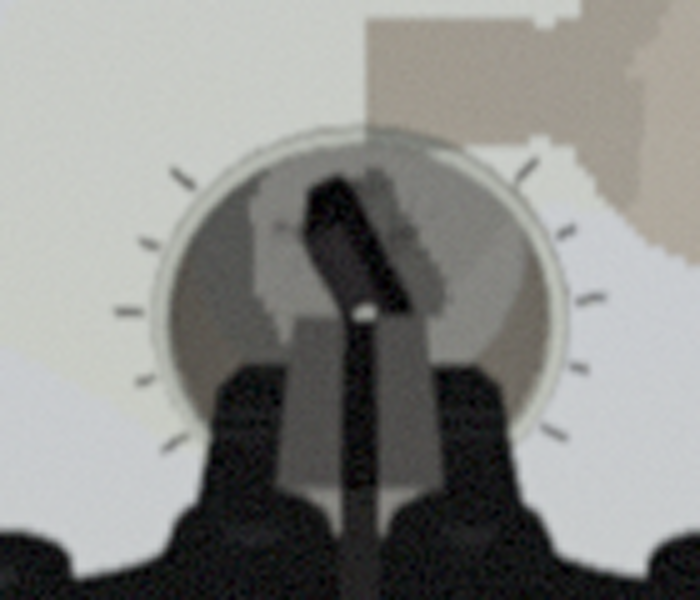

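The shut fingers block this view. The knob bar has turned towards the red mark. I'll look again with the fingers open.

```bash
sed -i 's/movep(\[.49,-.235,.20\],down(np.pi\/2)); f=cam/movep([.49,-.235,.20],down(np.pi\/2)); let_go(); f=cam/' h.py; python3 - <<'E'
from h import *
f=knoblook("w14")
E
```

```text
38 mid [ 0.5464 -0.2306] line angle 0.445 centre angle 0.429
```

```bash
python3 - <<'E'
from h import *
grab(20)
p,r=crank(.445,v=18.5,z=.12); movep(p,r)
hit=move_l(crank(.445,v=18.5)[0],.04,until_force=5);print(hit)
if not hit:
    for th,v in((.445,16.5),(.40,16),(.355,16)):
        p,r=crank(th,v=v); move_l(p,.008,r)
    p,r=crank(.355,v=18.5); move_l(p,.01)
f=knoblook("w15")
im=f["img"].astype(int); m=(im[:,:,0]>150)&(im[:,:,1]<90)
m[:, :220]=0;m[:,330:]=0
ys,xs=np.nonzero(m);q=np.array([px2w(f,t,.075)[:2] for t in zip(xs,ys)]);c=q.mean(0);print(len(q),c,"red",np.arctan2(*(c-K)[::-1]))
k=f["img"][181:301,200:340]; cv2.imwrite("pics/knob4.png",cv2.resize(k,(700,600),interpolation=cv2.INTER_CUBIC)[:,:,::-1])
print(get_state()["clock"])
E
```

```text
False
39 mid [ 0.5463 -0.2307] line angle 0.451 centre angle 0.419
110 [ 0.37427213 -0.19878236] red 2.9309705932729213
78.1917
```

View pics/knob4.png

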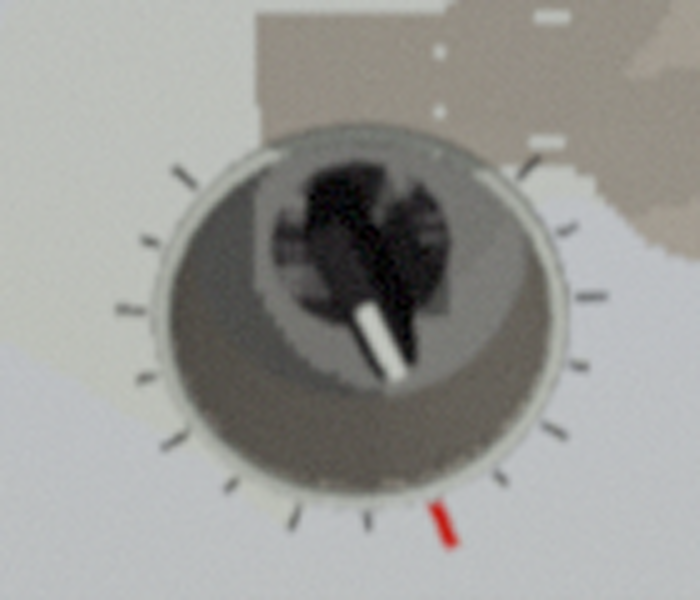

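The pointer line reads 0.45 rad against about 0.36 for the red dash, so about 0.09 rad remains; the last nudge didn't reach the bar. Nudging further, measuring each time.

```bash
python3 - <<'E'
from h import *
grab(20)
p,r=crank(.445,v=18.5,z=.12); movep(p,r)
hit=move_l(crank(.445,v=18.5)[0],.04,until_force=5);print(hit); F0=get_state()["contact_force"]
if not hit:
    for th,v in((.445,16.5),(.40,16),(.355,16),(.32,16),(.30,16)):
        p,r=crank(th,v=v); move_l(p,.008,r); sleep(.2); s=get_state(); print(th,np.round(s["contact_force"]-F0,1),np.round((s["position"]-p)*1000,1),np.round(s["wrist_torque"],2))
    p,r=crank(th,v=18.5); move_l(p,.01)
f=knoblook("w16")
E
```

```text
False
0.445 [ 0.7 -0.1 -0.2] [-0. -0.  0.] [ 0.   -0.01  0.  ]
0.4 [-0.2  0.   0.4] [-0.3  0.2 -0.1] [0.16 0.21 0.02]
0.355 [-1.8  1.9  1.5] [-0.3  0.3 -0.1] [ 0.33  0.45 -0.03]
0.32 [-1.   1.9 -0.5] [-0.1  0.1 -0.1] [ 0.36  0.45 -0.01]
0.3 [-1.6  1.  -0.5] [-0.1  0.  -0.1] [ 0.47  0.42 -0.03]
40 mid [ 0.5468 -0.2316] line angle 0.352 centre angle 0.305
```

The pointer line is now at 0.352 rad and the red mark at about 0.36 (within 0.02). Next I'll recheck the red mark numerically, make sure the hood is shut by pressing on the pull, then press the keys.

```bash
python3 - <<'E'
from h import *
f=cam("wrist"); pointer(f)
im=f["img"].astype(int)[270:300,275:300]; m=(im[:,:,0]-im[:,:,1]>60)
ys,xs=np.nonzero(m);q=np.array([px2w(f,t,.075)[:2] for t in zip(xs+275,ys+270)]);c=q.mean(0);e=np.linalg.svd(q-c)[2][0];print(len(q),c,"red",np.arctan2(*(c-K)[::-1]),"dash dir",np.arctan(e[1]/e[0]))
grab(20)
movep([.478,PY,.20],down(np.pi/2)); print("hood",move_l([.478,PY,.148],.03,until_force=10),get_state()["position"][2]); move_l([.478,PY,.20],.15)
X=.4488
for n,y in(("grey",-.197),("blue",-.2345),("green",-.2725)):
    movep([X,y,.11],down(0)); F0=get_state()["contact_force"][2]
    hit=move_l([X,y,.0735],.02,until_force=15); sleep(.3); s=get_state(); print(n,hit,np.round(s["position"],4),round(s["contact_force"][2]-F0,1))
    move_l([X,y,.11],.1); sleep(.2)
print(get_state()["clock"])
E
```

```text
38 mid [ 0.5467 -0.2316] line angle 0.355 centre angle 0.301
28 [ 0.58179389 -0.21820477] red 0.3535881414215844 dash dir 0.35038703872119953
hood True 0.16281125804867483
grey True [ 0.4488 -0.197   0.078 ] 8.0
blue True [ 0.4488 -0.2345  0.078 ] 7.4
green True [ 0.4487 -0.2725  0.078 ] 7.7
100.3917
```

The keys all bottomed at z = 0.078, as they should. But the hood press stopped at 0.163 where 0.157 was expected, so I'm pressing again more slowly to check.

```bash
python3 - <<'E'
from h import *
movep([.478,PY,.19],down(np.pi/2)); 
for F in(5,10,18,25):
    h=move_l([.478,PY,.150],.01,until_force=F); s=get_state(); sleep(.3); s2=get_state(); print(F,h,s["position"],s["contact_force"],s2["position"][2],s2["contact_force"])
move_l([.478,PY,.22],.15)
let_go(); movep([.477352,-.031321,.24041],down(np.pi/2)); sleep(.3); f=cam("wrist"); save(f,"w17")
a=cv2.imread("pics/w2.png"); b=f["img"][:,:,::-1].copy()
print(get_state()["position"])
ga,gb=[cv2.cvtColor(i,cv2.COLOR_BGR2GRAY).astype(np.float32) for i in(a,b)]
for n,(r0,r1,c0,c1) in dict(keys=(140,180,10,130),hoodfront=(160,184,150,245),hoodL=(160,184,300,385),pull=(185,228,245,300),bench=(20,120,330,560)).items():
    (dx,dy),rr=cv2.phaseCorrelate(np.ascontiguousarray(ga[r0:r1,c0:c1]),np.ascontiguousarray(gb[r0:r1,c0:c1])); print(n,round(dx,2),round(dy,2),round(rr,2))
v=np.vstack([a[120:330,100:420],b[120:330,100:420]]); cv2.imwrite("pics/cmp.png",cv2.resize(v,None,fx=1.42,fy=1.42))
E
```

```text
5 True [ 0.47802508 -0.03051928  0.16288102] [-1.16663455 -0.81686158  4.85408716] 0.16287067912363337 [-0.18188573  0.15562166  4.71806473]
10 True [ 0.47801551 -0.03052885  0.1628765 ] [-0.88673726  1.25966398  5.80136784] 0.16285511688380797 [-0.66229122  0.07897558  5.17656231]
18 True [ 0.47799508 -0.03050832  0.16283034] [-1.33084253  0.19651691  6.6054895 ] 0.16283541567728324 [-0.63855276  0.06992267  7.13469265]
25 True [ 0.4780367  -0.03051546  0.1628144 ] [-2.19104941  0.42908955  8.25764303] 0.1627813065967268 [-1.21214824 -0.37861141  7.91443169]
[ 0.47702498 -0.03123409  0.23991121]
keys 0.6 0.17 0.98
hoodfront 0.28 0.07 1.03
hoodL 0.12 -0.23 0.99
pull 0.75 0.42 0.92
bench 0.29 -0.41 1.04
```

The stop is rigid (8 N held with no movement, where 2 N would move the hood), and the view matches the as-found shut picture to under 1 px. So the hood is shut, and the pull simply sits about 6 mm higher than I assumed. One last look at everything.

```bash
python3 - <<'E'
from h import *
movep([.42,-.02,.30],down(np.pi/2)); f=cam("wrist"); save(f,"w18"); s=cam("scene"); save(s,"s18")
a=cv2.resize(f["img"][120:340,130:450],(800,550))
cv2.imwrite("pics/fin.png",a[:,:,::-1]); 
g=cam("top")
for n in("bottle_black_mid","bottle_redcap_mid","bottle_cream_mid","cassette_1_mid"):print(n,[(d["centre"],d["score"]) for d in tip_of("top",n)][:2])
print(get_state()["clock"])
E
```

```text
bottle_black_mid [([154.6, 240.6], 0.41)]
bottle_redcap_mid [([157.1, 181.0], 0.61)]
bottle_cream_mid [([149.0, 209.6], 0.42)]
cassette_1_mid []
109.125
```

View pics/fin.png

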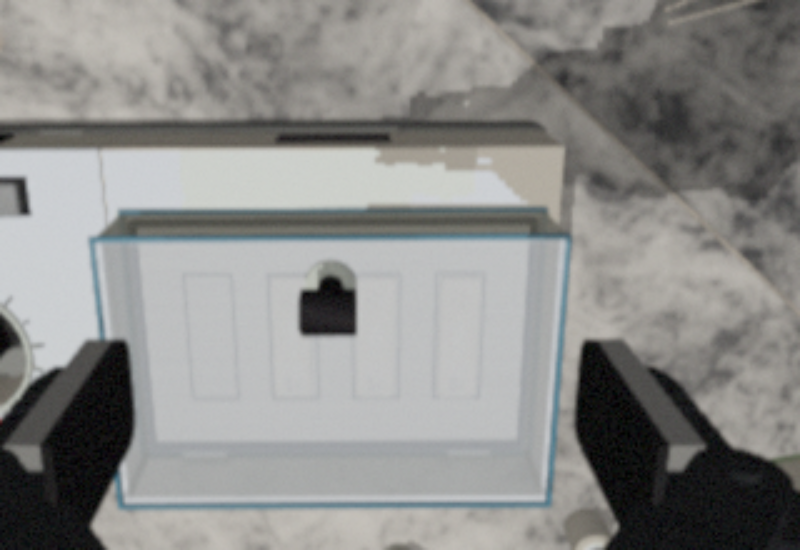

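The hood is shut, and the cassettes show as brighter bars in places 2–4. The bottles are where they were, within detector noise (up to about 4 px). Handing in.

```bash
python3 -c "
from cell import *
sign_off(); print(get_state()['clock'])"
```

```text
the job is handed in; nothing more can be done
the job is handed in; nothing more can be done
```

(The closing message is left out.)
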